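Push the products and the clock back into line on the salon shelf

ROBOT

A 7-joint arm with a two-finger parallel gripper is mounted at the origin on the work surface. World frame = base frame: x ahead of the robot, y to its left, z up, the work surface at z = 0. Lengths are in m, angles in rad, forces in N, time in s.
With the tool pointing down it reaches from about 0.4 to 0.85 m from the base axis. Payload 4.5 kg.
Tool frame: the origin (TCP) lies midway between the tips of the shut fingers; the grasp point (between the pads) lies 19 mm behind it; z points along the fingers, y is the line along which they close (so a half turn about z gives the same grasp; the last joint's range is limited). The gripper opens to 85 mm and grips with 20 to 120 N. Pads are 22 mm wide; open, the fingers measure 114 mm over their backs; the gripper's body (76 mm by 85 mm) begins 54 mm behind the grasp point. The pads swing forward as they close: fully open they stand 13 mm farther back than shut.
Start: joints at [1.158, 0.689, -0.195, 1.565, 0.157, 0.902, -0.215], TCP at [0.27, -0.564, 0.231] pointing down, gripper open.
Joint ranges: [-3.01, 3.01], [-0.46, 2.08], [-1.47, 1.51], [0.13, 2.56], [-1, 4.14], [0.04, 2.09], [-2.66, 2.66]. Speed limits (rad/s): [2.57, 2.57, 3.14, 3.14, 3.14, 3.14, 3.14].

INTERFACE

Orientations are given as a unit quaternion [w, x, y, z].
In Python, from plant import arm gives the robot as it stands. The module is installed in compiled form; this text tells all that it offers.
- The arm moves only by the tool drive_tool, never from a script. Its argument "moves" is a list of rows, each an object with "translation": the shift along the tool's x, y, z in m, a list of three; "roll": the turn about the tool's z in rad. A call has 1 to 12 rows; each row is the pose to reach, as a shift and turn from the pose commanded when the call began, along the tool's axes at that moment; what a row does not reach only later rows make up. A row lasts 1/8 s, in which the tool goes at most 62.5 mm and 10.7 degrees, less where a joint would pass 70% of its speed; a pose out of reach is approached as far as the arm can. A call with a gripper value outside its range is refused whole. "gripper" is the gripper command: -1 is fully open, 1 is shut, values between are in proportion, set as the call begins (left out, the last holds). The fingers move at their own pace and stop on an object; "force" is the grip in N (left out, the last holds). Time passes only in rows, so rows that repeat a pose let the fingers close. It gives the time, the measured TCP pose, the force, the opening and the grip force at its end, in the units of the state.
- arm.sense(): the state, without advancing time (a new reading comes with each control period).
- arm.snapshot(name): name is "scene" or "side" or "wrist"; returns a dict with "frame" (420x560x3 uint8, red, green, blue), "fx", "fy", "cx", "cy" (pixels), "dist" ([k1, k2, p1, p2, k3] as OpenCV has them; the pictures are not rectified), "eye" and "rotation" of the camera in the world. Camera axes: x right, y up, looking along -z (the intrinsics and any distortion apply to the point x, -y, -z); pixel columns grow to the right and rows downward; lengths in m; the calibration is good to about 2 mm. A picture is of the moment at which its call begins. There is no depth.
- arm.close_job(): hands the job in; it is judged then, once.
The state is a dict: "time": time; "joints": joint angles; "qvel": joint speeds; "joint_efforts": joint torques, N m; "tool_pos": TCP position; "tool_rot": TCP orientation; "ft_force": force on the tool from outside, world axes, zero at the start; "wrist_torque": the same for the moment, N m; "opening": finger opening in m; "grasp_force": force on a finger pad.
Only numpy, scipy, OpenCV 4.12 (cv2) and the standard library are available. Lean on these libraries where they do the work, as an engineer would, in place of code of your own. Each camera call takes 0.05 s, during which the arm holds its last target. There are 200 camera calls.

TASK

One of the hair products and the clock have been left standing forward on the glass shelf. Push the product back along the glass into the middle of the gap in the product row until it rests against the rail, and push the clock back into its own space until its back sits square and flat against the rail. Only push, gently: lift, grip and tip nothing, keep the rest of the row in line and leave everything else where it is.

Things in the scene. Friction and masses are not known exactly. Their poses are not given: they have to be found in the camera images.
- shelf: fixed glass shelf, 240 mm deep (x) and 680 wide (y), top 60 mm above the counter, turned up to 0.15 rad. Origin: on the counter under its middle; x points away from the robot to the back, y left along the shelf. Its chrome rail, a rod 8 mm thick along y, stands 40 mm above the glass, front face at x = +106 mm. Friction on the glass 0.5 to 0.7: pushed higher than 30 mm above it, the clock may tip.
- place_1 (a point): leftmost of four product places in the row: the spot on top of the glass where the middle of a 62 mm product stands when it touches the rail (shelf x = 75 mm, y = +150 mm; axes as the shelf's). At the start three places hold a product and one is empty.
- place_2 (a point): second product place from the left (shelf y = +60 mm), otherwise as place_1; it is the gap at the start
- place_3 (a point): third product place from the left (shelf y = -30 mm), otherwise as place_1
- place_4 (a point): product place farthest right (shelf y = -227 mm), otherwise as place_1
- clock_place (a point): the clock's own place in the row, between place_3 and place_4 (shelf x = 82 mm, y = -128 mm, on top of the glass; axes as the shelf's): where the clock's origin is when it stands in the middle of its space, its back flat against the rail. The space between the neighbours is about 135 mm wide.
- flip_bottle: pearl-white bottle with a short wide grey flip cap: a 62 mm diameter straight-sided round body up to 58 mm; 80 mm high overall. Origin: centre of its underside; z up. Loose, 0.17 to 0.37 kg; starts in a place of the row or, as one of the four does, 9 to 12 cm in front of the gap and up to 25 mm to one side.
- jar: pearl-white squat jar with a grey ribbed screw lid as wide as itself: a 62 mm diameter straight-sided round body up to 44 mm and the lid above it to the top; 66 mm high overall. Origin: centre of its underside; z up. Loose, 0.17 to 0.37 kg; starts in a place of the row or, as one of the four does, 9 to 12 cm in front of the gap and up to 25 mm to one side.
- shaker: pearl-white shaker can with a low domed grey lid: a 62 mm diameter straight-sided round body up to 62 mm; 80 mm high overall. Origin: centre of its underside; z up. Loose, 0.17 to 0.37 kg; starts in a place of the row or, as one of the four does, 9 to 12 cm in front of the gap and up to 25 mm to one side.
- nozzle_bottle: pearl-white bottle with a slim pointed grey nozzle: a 62 mm diameter straight-sided round body up to 50 mm; 80 mm high overall. Origin: centre of its underside; z up. Loose, 0.17 to 0.37 kg; starts in a place of the row or, as one of the four does, 9 to 12 cm in front of the gap and up to 25 mm to one side.
- clock: upright square metal clock, 80 mm wide (y), 48 deep (x), 80 high, round white dial on its front. Origin: centre of its underside; x points out of its back, so the dial side is at x = -24 mm and the back at x = +24 mm; z up. Loose, 0.25 to 0.5 kg; starts 7 to 12 cm in front of its place, up to 15 mm to one side, turned up to 0.35 rad from square.
- pen_box: open white carton 70 x 85 mm full of upright marker pens, 118 mm high, at the left end of the row, to be left alone. Origin: centre of its underside.
- wax_tin: low round metal tin, 50 mm diameter, 22 mm high, near the front of the glass between the clock and the forward product, to be left alone. Origin: centre of its underside.
- tint_bowl: black bowl, 120 mm across, 55 mm high, on the counter to the right; leave alone. Origin: centre of its underside.
- tint_brush: flat black tint brush, about 175 mm long, 11 mm high, lying on the counter in front of the shelf to the right; leave alone. Origin: under its wide ferrule end, its x along the brush.
- comb: flat black comb, 190 x 34 mm, 6 mm high, lying on the counter in front of the shelf to the left; leave alone. Origin: middle of its underside.
- spray_bottle: amber trigger spray bottle, 72 mm diameter, 182 mm high, on the counter to the left; leave alone. Origin: centre of its underside.
Not all that is in view belongs to the job. What is shaped like the clock but orange is not meant. What is shaped like the jar but yellow is not meant.

How it is judged:
By the outcome, as a careful person would: the job done as asked, in the order asked, and still so for the second after the job is handed in, with the robot touching nothing.
It also fails if it takes over 58 s, if anything falls off the work surface, if the arm or the gripper's body presses on something with over 40 N, if the wrist force passes 120 N, or if a joint passes its speed limit or range.

## Working session

There is one attempt and no reset: what is moved stays moved. The work goes in short steps, Python scripts to look and compute and a tool call to move; the robot and the scene stay as the last step left them, time stands still between calls to the robot, and variables do not carry over. Pictures are saved under pics/ and viewed, at most 14 in all, crops included, and the job is handed in when it is done.

Besides the shell and the picture viewer there is one more tool, called after "Request:" as name([rows], argument=value, ...), one row to a line, values as JSON. drive_tool: Moves the arm, as the interface text tells. Its arguments: {"type":"object","properties":{"moves":{"type":"array","items":{"type":"object","properties":{"translation":{"type":"array","items":{"type":"number"}},"roll":{"type":"number"}}}},"gripper":{"type":"number"},"force":{"type":"number"}},"required":["moves"]}

```bash
mkdir -p pics; python3 - <<'E'
from plant import arm
import cv2,pickle
d={n:arm.snapshot(n) for n in("scene","side")}
pickle.dump(d,open("s0.pkl","wb"))
for n in d:
    cv2.imwrite(f"pics/{n}0.png",d[n]["frame"][:,:,::-1]); print(n,d[n]["eye"],d[n]["rotation"],d[n]["fx"],d[n]["dist"])
s=arm.sense();print(s["time"],s["tool_pos"],s["tool_rot"],s["opening"])
E
```

```text
scene [1.2137212  0.76206034 0.86725865] [0.32744098 0.14756198 0.40712327 0.83979671] 431.98432966150705 [-0.02174555  0.          0.          0.          0.        ]
side [0.22273803 0.67097542 0.94809337] [-0.18315212 -0.07260987  0.32845698  0.92374191] 419.4214620228062 [-0.07525001  0.          0.          0.          0.        ]
0.1 [ 0.26974328 -0.56314054  0.23057719] [-7.86386001e-04  9.75139921e-01  2.21588475e-01 -2.53531812e-04] 0.08535614619375677
```

View pics/scene0.png

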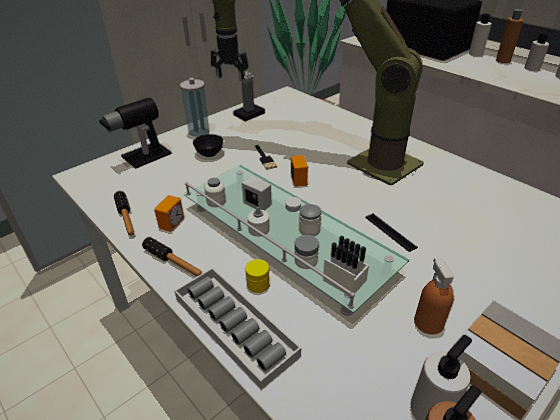

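View pics/side0.png

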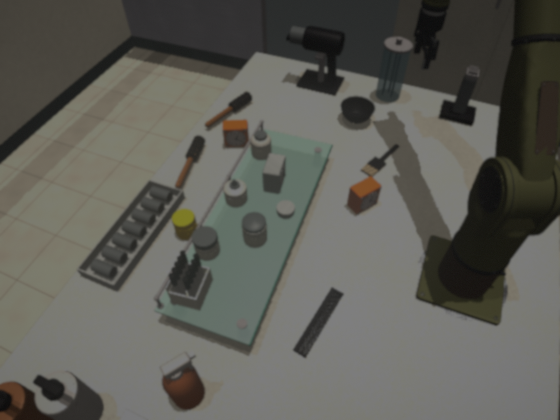

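```bash
cat > h.py <<'E'
import numpy as np,cv2
from scipy.spatial.transform import Rotation as R
def cam(s):
    q=s["rotation"]; M=R.from_quat(np.roll(q,-1)).as_matrix() if np.size(q)==4 else np.array(q)
    K=np.array([[s["fx"],0,s["cx"]],[0,s["fy"],s["cy"]],[0,0,1.]])
    return M@np.diag([1.,-1,-1]),np.array(s["eye"]),K,np.array(s["dist"],float)
def ray(s,uv,z):
    "pixels -> world points on the plane at height z"
    M,e,K,D=cam(s)
    p=cv2.undistortPoints(np.array(uv,float).reshape(-1,1,2),K,D)[:,0]
    d=np.c_[p,np.ones(len(p))]@M.T
    return e+d*((z-e[2])/d[:,2])[:,None]
def proj(s,P):
    M,e,K,D=cam(s); Rc=M.T
    return cv2.projectPoints(np.array(P,float).reshape(-1,1,3),cv2.Rodrigues(Rc)[0],-Rc@e,K,D)[0][:,0]
E
python3 - <<'E'
from h import *
import pickle
d=pickle.load(open("s0.pkl","rb"))
def crop(n,x,y,w,h,f):
    c=d[n]["frame"][y:y+h,x:x+w,::-1]
    c=cv2.convertScaleAbs(cv2.resize(c,None,fx=f,fy=f,interpolation=cv2.INTER_CUBIC),alpha=1.3 if n=="side" else 1)
    for i in range(0,w,20): cv2.putText(c,str(x+i),(i*f,8),0,.3,(0,0,255)); cv2.line(c,(i*f,10),(i*f,16),(0,0,255))
    for i in range(0,h,20): cv2.putText(c,str(y+i),(0,i*f+4),0,.3,(0,0,255)); cv2.line(c,(22,i*f),(28,i*f),(0,0,255))
    cv2.imwrite(f"pics/{n}0c.png",c)
crop("scene",170,155,250,165,3); crop("side",150,115,190,240,2)
for n,hl in(("scene",None),("side",None)):
    f=cv2.cvtColor(d[n]["frame"],cv2.COLOR_RGB2HSV)
    m=((f[...,0]>65)&(f[...,0]<95)&(f[...,1]>25)).astype(np.uint8)
    m=cv2.morphologyEx(m,cv2.MORPH_OPEN,np.ones((3,3)))
    c=max(cv2.findContours(m[130:],0,2,offset=(0,130))[0],key=cv2.contourArea)
    a=cv2.approxPolyDP(cv2.convexHull(c),4,True)[:,0]
    print(n,np.c_[a,ray(d[n],a,.06)[:,:2]].round(3).tolist())
E
```

```text
scene [[321.0, 211.0, 0.439, 0.084], [408.0, 259.0, 0.422, 0.382], [354.0, 311.0, 0.658, 0.396], [316.0, 268.0, 0.622, 0.239]]
side [[331.0, 145.0, 0.454, -0.288], [250.0, 344.0, 0.42, 0.382], [161.0, 312.0, 0.641, 0.393], [161.0, 299.0, 0.659, 0.365], [248.0, 151.0, 0.683, -0.167], [270.0, 132.0, 0.655, -0.274]]
```

View pics/scene0c.png

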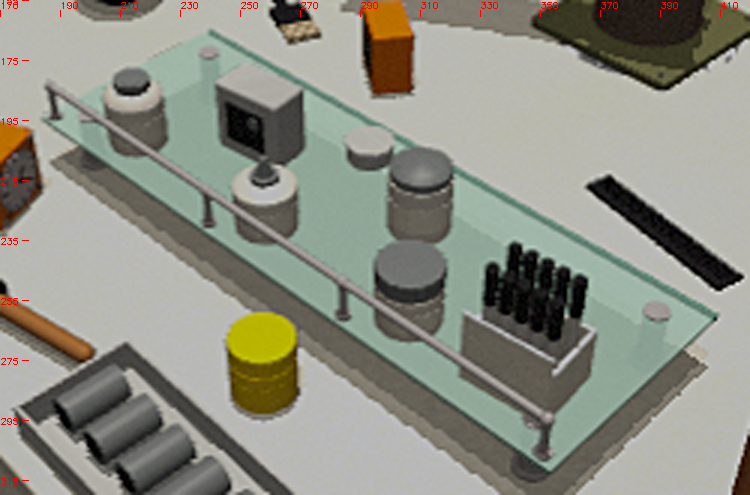

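View pics/side0c.png

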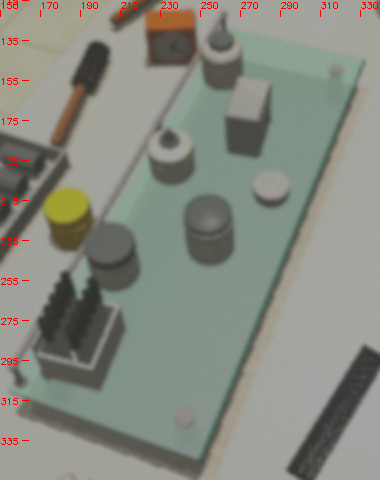

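```bash
python3 - <<'E'
from h import *
import pickle
d=pickle.load(open("s0.pkl","rb")); sc,sd=d["scene"],d["side"]
c=ray(sc,[(408.5,260.5),(240,165.5),(353,312),(184,195)],.06)[:,:2]   # FL FR BL BR
c2=ray(sd,[(250.5,345),(332,145)],.06)[:,:2]
print("corners",c.round(4).tolist(),c2.round(4).tolist())
r=ray(sc,[(170+50/3,155+85/3),(170+548/3,155+418/3)],.1)[:,:2]; print("rail",r.round(4).tolist())
loc=np.array([[-.12,.34],[-.12,-.34],[.12,.34],[.12,-.34]])
def fit(A,B):
    a=A-A.mean(0);b=B-B.mean(0);t=np.arctan2((a[:,0]*b[:,1]-a[:,1]*b[:,0]).sum(),(a*b).sum())
    Q=np.array([[np.cos(t),-np.sin(t)],[np.sin(t),np.cos(t)]]);return t,B.mean(0)-Q@A.mean(0),Q
t,o,Q=fit(loc,c);print("scene fit",t,o,(c-(loc@Q.T+o)).round(4).tolist())
t2,o2,Q2=fit(np.r_[loc,loc[:2]],np.r_[c,c2]);print("both",t2,o2); 
t,o,Q=t2,o2,Q2
S=lambda P:((np.atleast_2d(P)-o)@Q).round(4).tolist()
print("rail shelf",S(r),"side corners",S(c2))
k1=ray(sc,[(170+x/3,155+y/3) for x,y in((218,78),(241,62),(303,82),(280,100))],.14)[:,:2]
k2=ray(sd,[(150+x/2,115+y/2) for x,y in((232,110),(242,76),(270,82),(264,118))],.14)[:,:2]
for k in(k1,k2):print("clock",S(k),"mid",S(k.mean(0)))
# body-bottom/top silhouettes of products, lids: ellipse centres
def e(n,s,pts,z):print(n,S(ray(s,pts,z)[:,:2].mean(0)))
q=lambda x,y:(170+x/3,155+y/3); w=lambda x,y:(150+x/2,115+y/2)
e("jar sc",sc,[q(410,258)],.126); e("jar sd",sd,[w(110,245)],.126)
e("tin sc",sc,[q(370,137)],.082); e("tin sd",sd,[w(271,185)],.082)
e("shaker top sc",sc,[q(421,160)],.138);e("shaker top sd",sd,[w(208,212)],.138)
e("shaker sc",sc,[q(420,178)],.122);e("shaker sd",sd,[w(209,218)],.122)
e("nozzle sc",sc,[q(265,159)],.14);e("nozzle sd",sd,[w(168,130)],.14)
E
```

```text
corners [[0.4254, 0.3857], [0.4561, -0.287], [0.6617, 0.3959], [0.6952, -0.273]] [[0.418, 0.384], [0.4516, -0.2896]]
rail [[0.6806, -0.2694], [0.6504, 0.3805]]
scene fit 0.048133754580172765 [0.55960505 0.05539372] [[0.002, -0.0035], [-0.0, 0.003], [-0.0014, -0.0049], [-0.0006, 0.0054]]
both 0.04908361676642985 [0.55796005 0.05462403]
rail shelf [[0.1066, -0.3296], [0.1083, 0.321]] side corners [[-0.1236, 0.3359], [-0.1231, -0.3386]]
clock [[0.0133, -0.1648], [-0.0219, -0.1695], [-0.0402, -0.0982], [-0.0032, -0.0924]] mid [[-0.013, -0.1312]]
clock [[0.0021, -0.0973], [0.0125, -0.1636], [-0.0284, -0.165], [-0.0435, -0.0973]] mid [[-0.0143, -0.1308]]
jar sc [[0.0676, 0.1413]]
jar sd [[0.0658, 0.1492]]
tin sc [[-0.0765, -0.0407]]
tin sd [[-0.0746, -0.0364]]
shaker top sc [[-0.0285, 0.0681]]
shaker top sd [[-0.031, 0.0721]]
shaker sc [[-0.0235, 0.072]]
shaker sd [[-0.0303, 0.0693]]
nozzle sc [[0.071, -0.0344]]
nozzle sd [[0.0688, -0.0353]]
```

Request:
drive_tool([
  {"translation": [0.04,-0.044,0],"roll": 0.1},
  {"translation": [0.08,-0.088,0],"roll": 0.2},
  {"translation": [0.12,-0.133,0],"roll": 0.3},
  {"translation": [0.16,-0.177,0],"roll": 0.4},
  {"translation": [0.2,-0.222,0],"roll": 0.4},
  {"translation": [0.24,-0.266,0],"roll": 0.4},
  {"translation": [0.28,-0.31,0],"roll": 0.4},
  {"translation": [0.32,-0.355,0],"roll": 0.4},
  {"translation": [0.36,-0.4,0],"roll": 0.4},
  {"translation": [0.4,-0.45,0],"roll": 0.4},
  {"translation": [0.44,-0.495,0],"roll": 0.4},
  {"translation": [0.47,-0.532,0],"roll": 0.4},
], gripper=0.06)

```text
time: 1.6
tool_pos: [0.4644, 0.1222, 0.2312]
tool_rot: [-0.0, 1.0, 0.025, 0.0]
ft_force: [0.2, 0.2, -0.8]
opening: 0.0402
grasp_force: 0.0
```

Request:
drive_tool([
  {"translation": [0,0,0]},
  {"translation": [0,0,0]},
])

```text
$.moves[0]: bad value
```

```bash
python3 - <<'E'
from h import *
from plant import arm
import pickle
s=arm.snapshot("wrist"); pickle.dump(s,open("w1.pkl","wb")); cv2.imwrite("pics/w1.png",s["frame"][:,:,::-1])
q=arm.sense(); M=R.from_quat(np.roll(q["tool_rot"],-1)).as_matrix()
print(q["time"],q["tool_pos"],M.round(4).tolist(),q["opening"],s["eye"],cam(s)[0].round(3).tolist(),q["ft_force"])
E
```

```text
1.65 [0.46590885 0.13017893 0.23126508] [[0.9983, 0.0577, 0.0032], [0.0577, -0.9983, 0.0069], [0.0035, -0.0067, -1.0]] 0.040406304938098624 [0.54398494 0.12567061 0.37365035] [[0.049, -0.951, -0.306], [-0.999, -0.047, -0.015], [-0.001, 0.306, -0.952]] [ 1.48325839  5.74881201 -0.50938883]
```

View pics/w1.png

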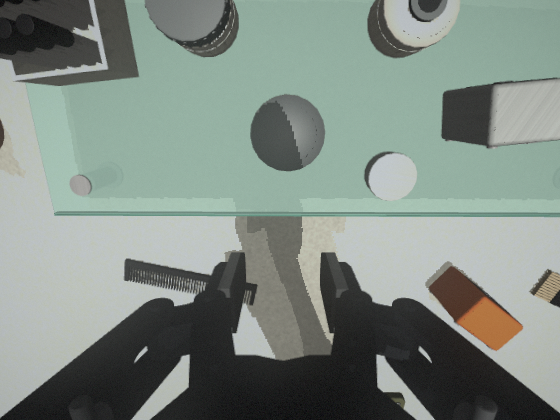

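```bash
python3 - <<'E'
from h import *
import pickle
s=pickle.load(open("w1.pkl","rb"))
f=lambda p,z:ray(s,p,z)[:,:2].round(4).tolist()
e=ray(s,[(60,214.5),(540,216)],.06)[:,:2]; print("front edge",e.tolist(),"yaw",np.arctan2(-(e[0]-e[1])[0],(e[0]-e[1])[1]))
print("FL",f([(55,215)],.06),"shaker",f([(288,132)],.125),"r",f([(251,132),(325,132)],.122),"tin",f([(391,176)],.082),"nozzle/flip tip",f([(428,4)],.135))
t=.048;Q=np.array([[np.cos(t),-np.sin(t)],[np.sin(t),np.cos(t)]]);o=np.array([.559,.055])
for n,p in dict(sh=(-.028,.07),p2=(.075,.06),p3=(.075,-.03),p1=(.075,.15),ck=(-.0135,-.131),cp=(.082,-.128)).items():print(n,(o+Q@p).round(4))
E
```

```text
front edge [[0.4234213227647651, 0.3764814718586035], [0.44887360527249587, -0.1785486823307945]] yaw 0.04582537276936269
FL [[0.4225, 0.3827]] shaker [[0.5301, 0.1206]] r [[0.5284, 0.1512], [0.5315, 0.0899]] tin [[0.4901, 0.0137]] nozzle/flip tip [[0.6253, 0.0261]]
sh [0.5277 0.1236]
p2 [0.631  0.1185]
p3 [0.6354 0.0286]
p1 [0.6267 0.2084]
ck [ 0.5518 -0.0765]
cp [ 0.647  -0.0689]
```

Request:
drive_tool([
  {"translation": [0,0,0],"roll": 0},
  {"translation": [0,0,0],"roll": 0},
])

```text
time: 1.9
tool_pos: [0.4635, 0.1176, 0.2311]
tool_rot: [0.001, 1.0, 0.022, -0.001]
ft_force: [-0.1, -0.6, 0.6]
opening: 0.0402
grasp_force: 0.0
```

Request:
drive_tool([
  {"translation": [0,0,0.04],"roll": 0},
  {"translation": [0,0,0.08],"roll": 0},
  {"translation": [0,0,0.11],"roll": 0},
  {"translation": [0,0,0.135],"roll": 0},
  {"translation": [0,0,0.148],"roll": 0},
  {"translation": [0,0,0.153],"roll": 0},
  {"translation": [0.008,0,0.153],"roll": 0},
  {"translation": [0.016,0,0.153],"roll": 0},
  {"translation": [0.022,0,0.153],"roll": 0},
  {"translation": [0.024,0,0.153],"roll": 0},
  {"translation": [0.024,0,0.153],"roll": 0},
])

```text
time: 3.28
tool_pos: [0.4881, 0.1204, 0.0784]
tool_rot: [-0.0, 1.0, 0.023, 0.0]
ft_force: [-0.5, 0.2, -0.3]
opening: 0.0401
grasp_force: 0.0
```

```bash
python3 - <<'E'
from h import *
from plant import arm
import pickle
s=arm.snapshot("wrist"); pickle.dump(s,open("w2.pkl","wb")); cv2.imwrite("pics/w2.png",s["frame"][:,:,::-1])
q=arm.sense(); print(q["tool_pos"],R.from_quat(np.roll(q["tool_rot"],-1)).as_matrix()[:,0],q["ft_force"],s["eye"])
E
```

```text
[0.48783117 0.1203214  0.07833579] [ 9.98903041e-01  4.68257595e-02 -2.49174002e-04] [ 0.35407521 -0.97278175 -0.18580446] [0.56773708 0.12365038 0.22087841]
```

View pics/w2.png

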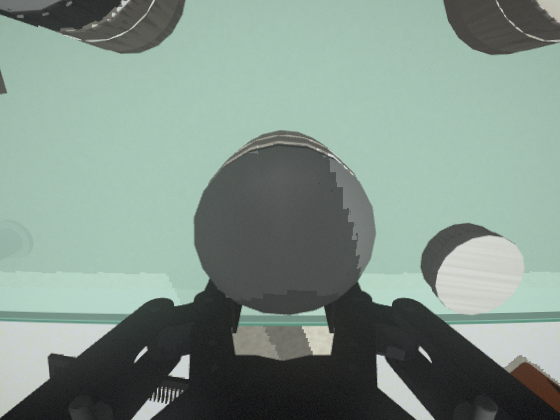

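```bash
python3 - <<'E'
from h import *
import pickle
s=pickle.load(open("w2.pkl","rb"))
for p,z in(((184,10),.1),((445,10),.1),((314.5,10),.1),((284.5,225),.122)):print(p,ray(s,[p],z)[0,:2].round(4))
E
```

```text
(184, 10) [0.6024 0.1608]
(445, 10) [0.6073 0.0664]
(314.5, 10) [0.6043 0.1139]
(284.5, 225) [0.5298 0.1212]
```

Request:
drive_tool([
  {"translation": [0.005,0.0,0],"roll": 0},
  {"translation": [0.01,0.001,0],"roll": 0},
  {"translation": [0.015,0.002,0],"roll": 0},
  {"translation": [0.02,0.003,0],"roll": 0},
  {"translation": [0.025,0.004,0],"roll": 0},
  {"translation": [0.03,0.005,0],"roll": 0},
  {"translation": [0.035,0.006,0],"roll": 0},
  {"translation": [0.04,0.007,0],"roll": 0},
  {"translation": [0.045,0.008,0],"roll": 0},
  {"translation": [0.05,0.009,0],"roll": 0},
  {"translation": [0.055,0.01,0],"roll": 0},
  {"translation": [0.06,0.0105,0],"roll": 0},
])

```text
time: 4.82
tool_pos: [0.5488, 0.1125, 0.0783]
tool_rot: [0.0, 1.0, 0.023, -0.0]
ft_force: [-1.4, 0.5, 0.1]
opening: 0.04
grasp_force: 0.8
```

Request:
drive_tool([
  {"translation": [0.005,0.0005,0],"roll": 0},
  {"translation": [0.01,0.0005,0],"roll": 0},
  {"translation": [0.015,0.0005,0],"roll": 0},
  {"translation": [0.02,0.0005,0],"roll": 0},
  {"translation": [0.025,0.0005,0],"roll": 0},
  {"translation": [0.029,0.0005,0],"roll": 0},
  {"translation": [0.033,0.0005,0],"roll": 0},
  {"translation": [0.035,0.0005,0],"roll": 0},
  {"translation": [0.037,0.0005,0],"roll": 0},
  {"translation": [0.038,0.0005,0],"roll": 0},
  {"translation": [0.038,0.0005,0],"roll": 0},
])

```text
time: 6.2
tool_pos: [0.5866, 0.1139, 0.0783]
tool_rot: [0.0, 1.0, 0.023, 0.0]
ft_force: [-0.7, -1.0, -0.8]
opening: 0.0402
grasp_force: 0.6
```

```bash
python3 - <<'E'
from h import *
from plant import arm
import pickle
d={n:arm.snapshot(n) for n in("wrist","scene","side")}; pickle.dump(d,open("d3.pkl","wb"))
c=d["scene"]["frame"][175:275,230:350,::-1]
v=np.hstack([cv2.resize(d["wrist"]["frame"][:,:,::-1],(480,360)),cv2.resize(c,(320,267),interpolation=2)[:,:].copy() if 0 else cv2.copyMakeBorder(cv2.resize(c,(320,267),interpolation=2),0,93,0,0,0)])
cv2.imwrite("pics/v3.png",v)
q=arm.sense(); print(q["tool_pos"],q["ft_force"],q["opening"])
E
```

```text
[0.58660804 0.11391254 0.07830345] [-0.81213374 -0.14484649 -0.2730224 ] 0.04029755472531782
```

View pics/v3.png

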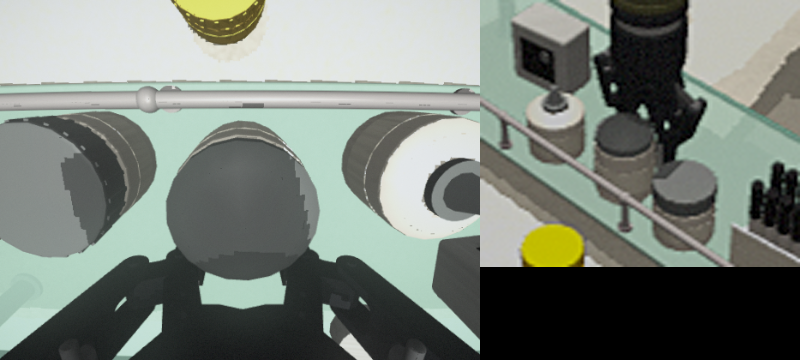

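```bash
python3 - <<'E'
from h import *
import pickle
s=pickle.load(open("d3.pkl","rb"))["wrist"]; k=560/480
print(s["eye"])
for p,z in(((156,150),.07),((343,150),.07),((249.5,150),.07),((156,150),.1),((343,150),.1),((242.5,205),.122),((10,100),.097),((470,100),.097),((240,106),.097)):print(p,z,ray(s,[np.array(p)*k],z)[0,:2].round(4))
E
```

```text
[0.66620075 0.11724179 0.22079969]
(156, 150) 0.07 [0.6336 0.1681]
(343, 150) 0.07 [0.639  0.0546]
(249.5, 150) 0.07 [0.6362 0.1114]
(156, 150) 0.1 [0.6401 0.158 ]
(343, 150) 0.1 [0.6444 0.0671]
(242.5, 205) 0.122 [0.6228 0.1151]
(10, 100) 0.097 [0.6613 0.2298]
(470, 100) 0.097 [0.6716 0.007 ]
(240, 106) 0.097 [0.6624 0.1181]
```

Request:
drive_tool([
  {"translation": [0.002,0.0005,0],"roll": 0},
  {"translation": [0.004,0.001,0],"roll": 0},
  {"translation": [0.0055,0.001,0],"roll": 0},
  {"translation": [0.0065,0.001,0],"roll": 0},
  {"translation": [0.007,0.001,0],"roll": 0},
  {"translation": [0.0075,0.001,0],"roll": 0},
  {"translation": [0.008,0.001,0],"roll": 0},
  {"translation": [0.008,0.001,0],"roll": 0},
])

```text
time: 7.35
tool_pos: [0.5946, 0.1133, 0.0783]
tool_rot: [0.0, 1.0, 0.023, 0.0]
ft_force: [-0.6, -0.4, 0.1]
opening: 0.0403
grasp_force: 0.7
```

Request:
drive_tool([
  {"translation": [0.0003,0,0],"roll": 0},
  {"translation": [0.0006,0,0],"roll": 0},
  {"translation": [0.001,0,0],"roll": 0},
  {"translation": [0.001,0,0],"roll": 0},
])

```text
time: 7.85
tool_pos: [0.5954, 0.1133, 0.0783]
tool_rot: [0.0, 1.0, 0.023, -0.0]
ft_force: [-1.9, -0.3, 0.0]
opening: 0.0402
grasp_force: 1.0
```

Request:
drive_tool([
  {"translation": [0.0003,0,0],"roll": 0},
  {"translation": [0.0006,0,0],"roll": 0},
  {"translation": [0.001,0,0],"roll": 0},
  {"translation": [0.001,0,0],"roll": 0},
])

```text
time: 8.35
tool_pos: [0.5956, 0.1133, 0.0782]
tool_rot: [0.0, 1.0, 0.023, -0.001]
ft_force: [-4.4, -1.0, 2.4]
opening: 0.0403
grasp_force: 2.3
```

Request:
drive_tool([
  {"translation": [-0.005,0,0],"roll": 0},
  {"translation": [-0.02,0,0],"roll": 0},
  {"translation": [-0.05,0,0],"roll": 0},
  {"translation": [-0.08,0,0],"roll": 0},
  {"translation": [-0.1,0,0],"roll": 0},
  {"translation": [-0.11,0,-0.03],"roll": 0},
  {"translation": [-0.12,0,-0.08],"roll": 0},
  {"translation": [-0.12,0.04,-0.12],"roll": 0},
  {"translation": [-0.12,0.09,-0.15],"roll": 0},
  {"translation": [-0.12,0.13,-0.15],"roll": 0},
  {"translation": [-0.12,0.17,-0.15],"roll": 0},
  {"translation": [-0.12,0.2,-0.15],"roll": 0},
])

```text
time: 9.85
tool_pos: [0.4875, -0.0945, 0.229]
tool_rot: [0.001, 1.0, 0.022, 0.002]
ft_force: [0.9, -0.2, 0.0]
opening: 0.0399
grasp_force: 0.0
```

Request:
drive_tool([
  {"translation": [0,0,0],"roll": 0},
  {"translation": [0,0,0],"roll": 0},
  {"translation": [0,0,0],"roll": 0},
], gripper=-0.06)

```text
time: 10.22
tool_pos: [0.4865, -0.0906, 0.2284]
tool_rot: [-0.0, 1.0, 0.025, 0.001]
ft_force: [-1.0, 0.3, -0.8]
opening: 0.0453
grasp_force: 0.0
```

```bash
python3 - <<'E'
from h import *
from plant import arm
import pickle
s=arm.snapshot("wrist"); pickle.dump(s,open("w4.pkl","wb")); cv2.imwrite("pics/w4.png",s["frame"][:,:,::-1])
q=arm.sense(); print(q["time"],q["tool_pos"],s["eye"])
E
```

```text
10.275 [ 0.48632205 -0.09068701  0.22837353] [ 0.56594312 -0.08717607  0.3709539 ]
```

View pics/w4.png

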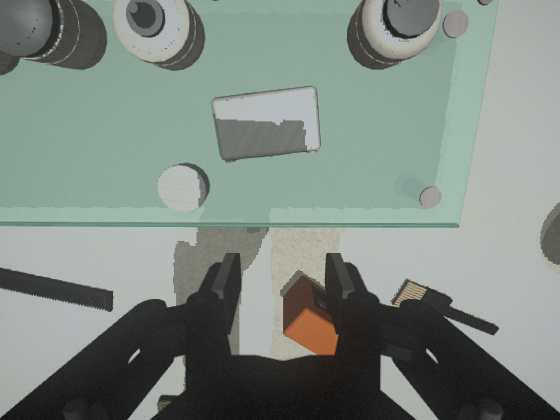

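```bash
python3 - <<'E'
from h import *
import pickle
s=pickle.load(open("w4.pkl","rb"))
k=ray(s,[(212,99),(317,87),(320,151),(223,161)],.14)[:,:2];print(k.round(4).tolist(),k.mean(0))
for a,b in((0,1),(3,2)):
    v=k[a]-k[b];print("yaw",np.arctan2(-v[0],v[1]),np.hypot(*v))
for p in((204,40),(348,40),(276,40)):print(p,ray(s,[p],.09)[0,:2].round(4))
print("FR",ray(s,[(459,226)],.06)[0],"tin",ray(s,[(183,187)],.082)[0])
E
```

```text
[[0.5743, -0.0344], [0.5863, -0.1113], [0.5401, -0.1174], [0.5287, -0.0422]] [ 0.55735878 -0.07630698]
yaw 0.15442914880905587 0.07777533676709046
yaw 0.15075207794828727 0.07606234749500522
(204, 40) [ 0.6241 -0.0168]
(348, 40) [ 0.63 -0.14]
(276, 40) [ 0.6267 -0.0785]
FR [ 0.45524574 -0.29466818  0.06      ] tin [0.49119731 0.00991168 0.082     ]
```

Request:
drive_tool([
  {"translation": [-0.005,-0.005,0.03],"roll": 0},
  {"translation": [-0.005,-0.011,0.07],"roll": 0},
  {"translation": [-0.005,-0.011,0.11],"roll": 0},
  {"translation": [-0.005,-0.011,0.135],"roll": 0},
  {"translation": [-0.005,-0.011,0.148],"roll": 0},
  {"translation": [-0.005,-0.011,0.154],"roll": 0},
  {"translation": [-0.005,-0.011,0.154],"roll": 0},
  {"translation": [0.003,-0.011,0.154],"roll": 0},
  {"translation": [0.01,-0.011,0.154],"roll": 0},
  {"translation": [0.015,-0.011,0.154],"roll": 0},
  {"translation": [0.02,-0.011,0.154],"roll": 0},
  {"translation": [0.02,-0.011,0.154],"roll": 0},
])

```text
time: 11.78
tool_pos: [0.5059, -0.08, 0.0743]
tool_rot: [0.0, 1.0, 0.023, 0.0]
ft_force: [-0.8, 1.2, 0.1]
opening: 0.0456
grasp_force: 0.0
```

Request:
drive_tool([
  {"translation": [0.004,0,0],"roll": 0},
  {"translation": [0.008,0,0],"roll": 0},
  {"translation": [0.012,0,0],"roll": 0},
  {"translation": [0.016,0,0],"roll": 0},
  {"translation": [0.02,0,0],"roll": 0},
  {"translation": [0.024,0,0],"roll": 0},
  {"translation": [0.028,0,0],"roll": 0},
  {"translation": [0.032,0,0],"roll": 0},
  {"translation": [0.036,0,0],"roll": 0},
  {"translation": [0.04,0,0],"roll": 0},
  {"translation": [0.04,0,0],"roll": 0},
])

```text
time: 13.15
tool_pos: [0.5465, -0.0784, 0.0743]
tool_rot: [0.0, 1.0, 0.023, 0.001]
ft_force: [-1.5, 0.0, -0.6]
opening: 0.0453
grasp_force: 0.0
```

```bash
python3 - <<'E'
from h import *
from plant import arm
import pickle
s=arm.snapshot("wrist"); pickle.dump(s,open("w5.pkl","wb")); cv2.imwrite("pics/w5.png",s["frame"][:,:,::-1])
q=arm.sense(); print(q["time"],q["tool_pos"],q["tool_rot"],q["ft_force"],s["eye"])
E
```

```text
13.2 [ 0.54640169 -0.07838862  0.07441517] [1.45623564e-04 9.99727919e-01 2.33049514e-02 9.73109195e-04] [-0.87538615  0.04303019 -0.20116534] [ 0.6258584  -0.07507986  0.21697604]
```

View pics/w5.png

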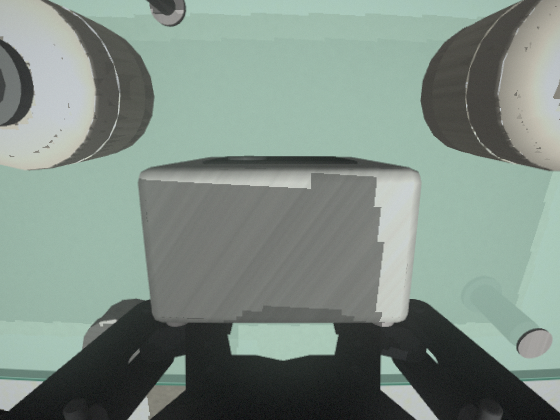

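Request:
drive_tool([
  {"translation": [0.005,0.0003,0],"roll": 0},
  {"translation": [0.01,0.0006,0],"roll": 0},
  {"translation": [0.015,0.001,0],"roll": 0},
  {"translation": [0.02,0.0013,0],"roll": 0},
  {"translation": [0.025,0.0016,0],"roll": 0},
  {"translation": [0.03,0.002,0],"roll": 0},
  {"translation": [0.035,0.0023,0],"roll": 0},
  {"translation": [0.04,0.0026,0],"roll": 0},
  {"translation": [0.044,0.003,0],"roll": 0},
  {"translation": [0.048,0.003,0],"roll": 0},
  {"translation": [0.05,0.003,0],"roll": 0},
  {"translation": [0.05,0.003,0],"roll": 0},
])

```text
time: 14.7
tool_pos: [0.5961, -0.0789, 0.0743]
tool_rot: [0.0, 1.0, 0.023, 0.001]
ft_force: [-1.7, 0.1, 0.4]
opening: 0.0454
grasp_force: 0.6
```

Request:
drive_tool([
  {"translation": [0.0015,0,0],"roll": 0},
  {"translation": [0.003,0,0],"roll": 0},
  {"translation": [0.0045,0,0],"roll": 0},
  {"translation": [0.006,0,0],"roll": 0},
  {"translation": [0.007,0,0],"roll": 0},
  {"translation": [0.008,0,0],"roll": 0},
  {"translation": [0.008,0,0],"roll": 0},
])

```text
time: 15.58
tool_pos: [0.6037, -0.0785, 0.0743]
tool_rot: [0.0, 1.0, 0.023, 0.0]
ft_force: [-3.3, 0.6, 1.7]
opening: 0.0455
grasp_force: 1.0
```

```bash
python3 - <<'E'
from h import *
from plant import arm
import pickle
s=arm.snapshot("wrist"); pickle.dump(s,open("w6.pkl","wb")); cv2.imwrite("pics/w6.png",s["frame"][:,:,::-1])
q=arm.sense(); print(q["time"],q["tool_pos"],q["tool_rot"],q["ft_force"],s["eye"])
E
```

```text
15.625 [ 0.60369394 -0.07845366  0.07426237] [1.67056655e-05 9.99724925e-01 2.34525459e-02 2.29378214e-04] [-2.74557676 -0.1710731   1.20867248] [ 0.68329355 -0.07515158  0.2167937 ]
```

View pics/w6.png

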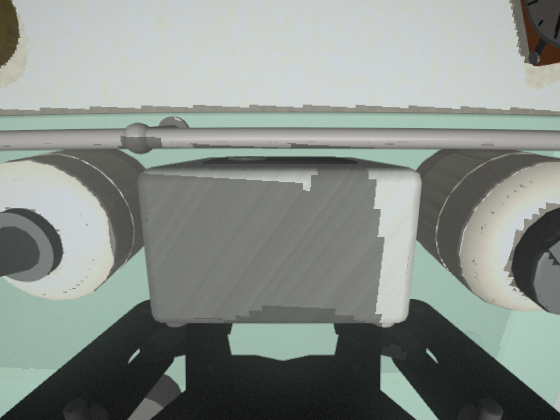

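Request:
drive_tool([
  {"translation": [0.0005,0,0],"roll": 0},
  {"translation": [0.001,0,0],"roll": 0},
  {"translation": [0.0015,0,0],"roll": 0},
  {"translation": [0.002,0,0],"roll": 0},
  {"translation": [0.002,0,0],"roll": 0},
])

```text
time: 16.25
tool_pos: [0.6058, -0.0784, 0.0743]
tool_rot: [0.0, 1.0, 0.023, 0.0]
ft_force: [-2.9, 0.5, 1.0]
opening: 0.0451
grasp_force: 1.0
```

Request:
drive_tool([
  {"translation": [0.0005,0,0],"roll": 0},
  {"translation": [0.001,0,0],"roll": 0},
  {"translation": [0.001,0,0],"roll": 0},
])

```text
time: 16.62
tool_pos: [0.6065, -0.0783, 0.0743]
tool_rot: [0.0, 1.0, 0.023, 0.0]
ft_force: [-3.5, -0.3, 1.0]
opening: 0.0449
grasp_force: 1.2
```

Request:
drive_tool([
  {"translation": [0.0005,0,0],"roll": 0},
  {"translation": [0.001,0,0],"roll": 0},
  {"translation": [0.001,0,0],"roll": 0},
])

```text
time: 17.0
tool_pos: [0.6077, -0.0783, 0.0743]
tool_rot: [0.0, 1.0, 0.023, 0.0]
ft_force: [-3.0, 0.4, 1.0]
opening: 0.045
grasp_force: 1.1
```

Request:
drive_tool([
  {"translation": [0.0005,0,0],"roll": 0},
  {"translation": [0.001,0,0],"roll": 0},
  {"translation": [0.0015,0,0],"roll": 0},
  {"translation": [0.0015,0,0],"roll": 0},
])

```text
time: 17.5
tool_pos: [0.6084, -0.0783, 0.0743]
tool_rot: [0.0, 1.0, 0.023, -0.001]
ft_force: [-5.8, -1.0, 2.8]
opening: 0.0452
grasp_force: 1.1
```

Request:
drive_tool([
  {"translation": [0.0005,0,0],"roll": 0},
  {"translation": [0.001,0,0],"roll": 0},
  {"translation": [0.001,0,0],"roll": 0},
])

```text
time: 17.88
tool_pos: [0.6084, -0.0783, 0.0743]
tool_rot: [0.0, 1.0, 0.023, -0.002]
ft_force: [-8.4, -0.4, 5.1]
opening: 0.0454
grasp_force: 0.8
```

Request:
drive_tool([
  {"translation": [0.0005,0,0],"roll": 0},
  {"translation": [0.001,0,0],"roll": 0},
  {"translation": [0.001,0,0],"roll": 0},
])

```text
time: 18.25
tool_pos: [0.6083, -0.0783, 0.0741]
tool_rot: [0.0, 1.0, 0.023, -0.003]
ft_force: [-9.7, 0.2, 5.7]
opening: 0.0451
grasp_force: 0.4
```

Request:
drive_tool([
  {"translation": [-0.002,0,0],"roll": 0},
  {"translation": [-0.005,0,0],"roll": 0},
  {"translation": [-0.02,0,0],"roll": 0},
  {"translation": [-0.05,0,0],"roll": 0},
  {"translation": [-0.08,0,0],"roll": 0},
  {"translation": [-0.1,0,0],"roll": 0},
  {"translation": [-0.105,0,-0.03],"roll": 0},
  {"translation": [-0.1,0,-0.07],"roll": 0},
  {"translation": [-0.08,-0.03,-0.11],"roll": 0},
  {"translation": [-0.06,-0.06,-0.16],"roll": 0},
  {"translation": [-0.05,-0.08,-0.2],"roll": 0},
  {"translation": [-0.05,-0.08,-0.2],"roll": 0},
])

```text
time: 19.75
tool_pos: [0.5621, 0.0027, 0.2783]
tool_rot: [-0.001, 1.0, 0.026, 0.006]
ft_force: [-0.6, -0.4, -1.5]
opening: 0.0452
grasp_force: 0.0
```

Request:
drive_tool([
  {"translation": [0,0,0],"roll": 0},
  {"translation": [0,0,0],"roll": 0},
  {"translation": [0,0,0],"roll": 0},
])

```text
time: 20.12
tool_pos: [0.5567, -0.0013, 0.2733]
tool_rot: [0.0, 1.0, 0.023, -0.001]
ft_force: [0.3, -0.4, -0.5]
opening: 0.0452
grasp_force: 0.0
```

```bash
python3 - <<'E'
from h import *
from plant import arm
import pickle
s=arm.snapshot("wrist"); pickle.dump(s,open("w7.pkl","wb")); cv2.imwrite("pics/w7.png",s["frame"][:,:,::-1])
q=arm.sense(); print(q["time"],q["tool_pos"],s["eye"])
E
```

```text
20.175 [ 0.55686503 -0.00115147  0.27351545] [0.63663796 0.00198527 0.41569108]
```

View pics/w7.png

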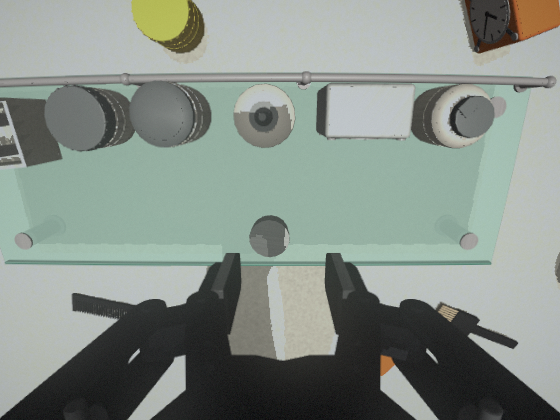

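```bash
python3 - <<'E'
from h import *
import pickle
s=pickle.load(open("w7.pkl","rb"))
t=.047;Q=np.array([[np.cos(t),-np.sin(t)],[np.sin(t),np.cos(t)]]);o=np.array([.559,.053])
for n,p,z in(("FL",(5,262),.06),("FR",(491,264),.06),("jar",(80,117.5),.126),("shaker",(162.5,113.5),.122),("nozzle tip",(263,117),.137),("nozzle body",(264,115),.11),("flip cap",(473.5,116.5),.14),("flipbody",(459,115),.118),("c1",(331,85),.14),("c2",(414,85.5),.14),("c3",(411,138),.14),("c4",(327,138),.14)):
    P=ray(s,[p],z)[0,:2];print(n,P.round(4),(Q.T@(P-o)).round(4))
E
```

```text
FL [0.425  0.3823] [-0.1183  0.3353]
FR [ 0.4542 -0.2948] [-0.121  -0.3425]
jar [0.6257 0.1957] [0.0733 0.1394]
shaker [0.6319 0.1166] [0.0758 0.0601]
nozzle tip [0.6327 0.0194] [ 0.072 -0.037]
nozzle body [0.6343 0.0202] [ 0.0736 -0.0363]
flip cap [ 0.6433 -0.1717] [ 0.0736 -0.2284]
flipbody [ 0.6443 -0.1706] [ 0.0747 -0.2273]
c1 [ 0.6623 -0.0392] [ 0.0989 -0.0969]
c2 [ 0.666  -0.1122] [ 0.0991 -0.17  ]
c3 [ 0.621  -0.1171] [ 0.0539 -0.1728]
c4 [ 0.617  -0.0397] [ 0.0536 -0.0953]
```

Request:
drive_tool([
  {"translation": [-0.02,-0.04,0],"roll": 0},
  {"translation": [-0.04,-0.08,0],"roll": 0},
  {"translation": [-0.052,-0.11,0],"roll": 0},
  {"translation": [-0.052,-0.1125,0.03],"roll": 0},
  {"translation": [-0.052,-0.1125,0.08],"roll": 0},
  {"translation": [-0.052,-0.1125,0.13],"roll": 0},
  {"translation": [-0.052,-0.1125,0.17],"roll": 0},
  {"translation": [-0.052,-0.1125,0.19],"roll": 0},
  {"translation": [-0.052,-0.1125,0.195],"roll": 0},
  {"translation": [-0.04,-0.1125,0.195],"roll": 0},
  {"translation": [-0.02,-0.1125,0.195],"roll": 0},
  {"translation": [0.0,-0.1125,0.195],"roll": 0},
], gripper=-0.265)

```text
time: 21.68
tool_pos: [0.5545, 0.112, 0.0808]
tool_rot: [-0.0, 1.0, 0.023, 0.002]
ft_force: [-0.3, 0.1, -0.6]
opening: 0.0538
grasp_force: 0.0
```

Request:
drive_tool([
  {"translation": [0.012,0,0],"roll": 0},
  {"translation": [0.022,0,0],"roll": 0},
  {"translation": [0.032,0,0],"roll": 0},
  {"translation": [0.04,0,0],"roll": 0},
  {"translation": [0.046,0,0],"roll": 0},
  {"translation": [0.05,0,0],"roll": 0},
  {"translation": [0.05,0,0],"roll": 0},
  {"translation": [0.05,0,0],"roll": 0},
])

```text
time: 22.68
tool_pos: [0.6015, 0.1141, 0.0792]
tool_rot: [0.0, 1.0, 0.023, -0.0]
ft_force: [0.1, -0.2, -0.3]
opening: 0.0538
grasp_force: 0.0
```

Request:
drive_tool([
  {"translation": [0.001,0,0],"roll": 0},
  {"translation": [0.002,0.0005,0],"roll": 0},
  {"translation": [0.002,0.002,0],"roll": 0},
  {"translation": [0.002,0.0035,0],"roll": 0},
  {"translation": [0.002,0.005,0],"roll": 0},
  {"translation": [0.002,0.0065,0],"roll": 0},
  {"translation": [0.002,0.008,0],"roll": 0},
  {"translation": [0.002,0.008,0],"roll": 0},
  {"translation": [0.002,0.008,0],"roll": 0},
])

```text
time: 23.8
tool_pos: [0.602, 0.1083, 0.0791]
tool_rot: [-0.001, 1.0, 0.025, -0.002]
ft_force: [-6.4, 5.1, 3.1]
opening: 0.0539
grasp_force: 3.5
```

```bash
python3 - <<'E'
from h import *
from plant import arm
import pickle
s=arm.snapshot("wrist"); pickle.dump(s,open("w8.pkl","wb"))
f=s["frame"]; g=cv2.cvtColor(f,cv2.COLOR_RGB2HSV)
m=((g[...,0]>60)&(g[...,0]<100)&(g[...,1]>25)).astype(np.uint8)
for r in (150,165,180,200,220,240):
    e=np.flatnonzero(np.diff(m[r].astype(int)));print(r,e.tolist())
E
```

```text
150 []
165 [4, 5, 6, 7, 10, 12, 13, 73, 141, 153, 173, 244, 315, 415]
180 [17, 160, 229, 329, 398, 530, 541]
200 [171, 214, 222, 223, 342, 387]
220 [174, 202, 353, 384]
240 [167, 194, 360, 390]
```

Request:
drive_tool([
  {"translation": [-0.001,-0.002,0],"roll": 0},
  {"translation": [-0.003,-0.003,0],"roll": 0},
  {"translation": [-0.01,-0.003,0],"roll": 0},
  {"translation": [-0.03,-0.003,0],"roll": 0},
  {"translation": [-0.06,-0.003,0],"roll": 0},
  {"translation": [-0.09,-0.003,0],"roll": 0},
  {"translation": [-0.105,-0.003,-0.02],"roll": 0},
  {"translation": [-0.1,0,-0.06],"roll": 0},
  {"translation": [-0.08,0.03,-0.11],"roll": 0},
  {"translation": [-0.06,0.06,-0.16],"roll": 0},
  {"translation": [-0.05,0.08,-0.2],"roll": 0},
  {"translation": [-0.05,0.08,-0.2],"roll": 0},
])

```text
time: 25.35
tool_pos: [0.5612, 0.0206, 0.2827]
tool_rot: [0.001, 1.0, 0.021, 0.005]
ft_force: [-0.1, 1.2, -0.3]
opening: 0.0538
grasp_force: 0.0
```

Request:
drive_tool([
  {"translation": [0,0,0],"roll": 0},
  {"translation": [0,0,0],"roll": 0},
  {"translation": [0,0,0],"roll": 0},
  {"translation": [0,0,0],"roll": 0},
])

```text
time: 25.85
tool_pos: [0.5578, 0.0244, 0.2787]
tool_rot: [0.0, 1.0, 0.024, -0.001]
ft_force: [0.0, 0.2, 0.2]
opening: 0.054
grasp_force: 0.0
```

```bash
python3 - <<'E'
from h import *
from plant import arm
import pickle
s=arm.snapshot("wrist"); pickle.dump(s,open("w9.pkl","wb")); cv2.imwrite("pics/w9.png",s["frame"][:,:,::-1])
q=arm.sense(); print(q["time"],q["tool_pos"],q["ft_force"])
E
```

```text
25.9 [0.55791015 0.02427428 0.27889927] [-0.30063979  0.92771596  0.30870492]
```

View pics/w9.png

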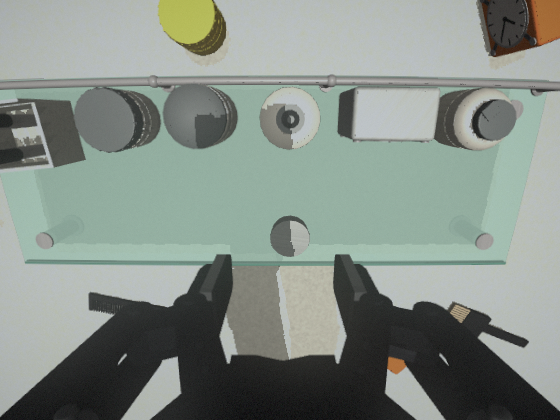

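```bash
python3 -c "
from plant import arm
print(arm.close_job())"
```

```text
the job is handed in; nothing more can be done
None
```

The job is handed in at about 26 s: the shaker stands against the rail about 2–3 mm from the middle of the gap, after one small sideways correction. The clock sits square against the rail, nothing else was seen to move, and the hand-in gave no verdict.

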